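# Open the child-safe descaler bottle in its caddy well

### The arm

A 7-joint arm with a two-finger parallel gripper is mounted at the origin on the work surface. World frame = base frame: x ahead of the robot, y to its left, z up, the work surface at z = 0. Lengths are in m, angles in rad, forces in N, time in s.
With the tool pointing down it reaches from about 0.425 to 0.925 m from the base axis. Payload 6.8 kg.
Tool frame: the origin (TCP) lies midway between the tips of the shut fingers; the grasp point (between the pads) lies 19 mm behind it; z points along the fingers, y is the line along which they close (so a half turn about z gives the same grasp; the last joint's range is limited). The gripper opens to 85 mm and grips with 20 to 120 N. Pads are 22 mm wide; open, the fingers measure 114 mm over their backs; the gripper's body (76 mm by 85 mm) begins 54 mm behind the grasp point. The pads swing forward as they close: fully open they stand 13 mm farther back than shut.
Start: joints at [-1.24, 0.477, 0.022, 1.555, -0.011, 1.109, -0.083], TCP at [0.287, 0.611, 0.231] pointing down, gripper open.
Joint ranges: [-2.96, 2.96], [-0.34, 2.1], [-1.41, 1.46], [0.24, 2.44], [-1.37, 4.51], [0.17, 1.92], [-2.96, 2.96]. Speed limits (rad/s): [2.39, 2.39, 3.14, 3.14, 3.14, 3.14, 3.14].

### API

Orientations are given as a unit quaternion [w, x, y, z].
In Python, from station import bot gives the robot as it stands.
- The arm moves only by the tool jog_arm, never from a script. Its argument "rows" is a list of rows, each an object of numbers: "fingers": the finger opening in mm, from 0 to 85.4; "x", "y", "z": the shift along the tool's x, y, z in mm; "ax", "ay", "az": the turn, a rotation vector about the tool's x, y, z in degrees. A call has exactly 8 rows; each row shifts and turns the commanded pose from where the row before left it, along the tool's axes as they then stand; what a row does not reach is not made up. A row lasts 1/10 s, in which the tool goes at most 50 mm and 8.59 degrees, less where a joint would pass 70% of its speed; a pose out of reach is approached as far as the arm can. A call with a gripper value outside its range is refused whole. The fingers move at their own pace and stop on an object; "force" is the grip in N (left out, the last holds). Time passes only in rows, so rows that do not move let the fingers close, or fill a call up. It gives the time, the measured TCP pose, the force, the opening and the grip force at its end, in the units of the state.
- bot.get_obs(): the state, without advancing time (a new reading comes with each control period).
- bot.read_camera(name): name is "scene" or "side" or "wrist"; returns a dict with "pixels" (480x640x3 uint8, red, green, blue), "vertical_fov" (degrees; the focal length in pixels is half the picture's height over the tangent of half this angle, whatever the lens; pixels are square), "cx", "cy" (the principal point, pixels), "world_from_camera" (4x4, takes a point from camera to world coordinates). Camera axes: x right, y down, z forward; pixel columns grow to the right and rows downward; lengths in m; the calibration is good to about 2 mm. A picture is of the moment at which its call begins. There is no depth.
- bot.hand_in(): hands the job in; it is judged then, once.
The state is a dict: "t": time; "q": joint angles; "joint_vel": joint speeds; "joint_torque": joint torques, N m; "eef_pos": TCP position; "tool_rot": TCP orientation; "contact_force": force on the tool from outside, world axes, zero at the start; "torque": the same for the moment, N m; "gripper_width": opening from 0.0 (shut) to 1.0 (fully open); "grasp_force": force on a finger pad.
Only numpy, scipy, OpenCV 4.12 (cv2) and the standard library are available. Lean on these libraries where they do the work, as an engineer would, in place of code of your own. Each camera call takes 0.05 s, during which the arm holds its last target. There are 200 camera calls.

### The job

The small square bottle of kettle descaler has been left out on the counter: lower it upright and fully home into its own square well in the bamboo sink caddy, the one that keeps it from turning (set it in, do not drop it). Then open its child-safe cap there: push the cap down and, while it is down, twist it anticlockwise until it comes free, lift it off, and finish still holding the cap in the gripper, upright, straight over the open mouth with a gap of about 5 cm, ready for someone to scoop out a dose. Leave the bottle home in its well, and leave the sauce bottle, bowls and bamboo lid undisturbed.

Things in the scene. Friction and masses are not known exactly. Their poses are not given: they have to be found in the camera images.
- bottle_mid (a point): centre of the square body of the loose white descaler bottle, 41 mm above its foot; z up, x and y square to its flats. Body 54 x 54 mm, corners rounded 6 mm, flat-sided from the foot to 80 mm; the capped bottle is 125 mm tall, 0.2 to 0.35 kg. It starts upright on the counter, cap locked on, and may be lifted by the flats just under the shoulder or by the locked cap
- mouth (a point): centre of the top of the bottle's neck (17 mm opening), 112 mm above its foot; axes as the bottle's. Above the flats a low shoulder slopes in to a round neck of 23 mm diameter at 90 mm above the foot; the neck carries three ledges, out to 17 mm radius, that hold the cap
- cap_mid (a point): centre of the loose round ribbed dark grey cap, 42 mm across, 33 mm tall (16.5 mm from its top and its lower rim); z up. Locked on: 3.5 mm below the mouth, lower rim 10 mm above the edge of the flats. Kept down 4 mm or more it turns anticlockwise (seen from above): past 45 degrees it is free to lift, at 80 it meets a stop, so aim for 60 to 65. Not pushed, or turned clockwise, it stays locked
- liner (a joint): sprung disc in the cap: how far the cap is pushed down on the bottle (m). 0 when locked on, held up in its lock by the spring; about 7 N push it to 0.0035, where the cap just clears its safety teeth, about 10 N to 0.006, the end of travel; -0.003 once the cap is off
- square_well (a point): centre of the floor of the empty square well at one end of the caddy; z up, x and y square to its sides. The well is 58 x 58 mm, its floor 8 mm above the counter and 26 mm below the caddy's flat top. The bottle fits in any of the four square headings
- caddy: fixed bamboo sink caddy, a block 94 mm (x) by 236 mm (y), 34 mm high; origin under its centre. The square well is at y = +78 mm; the round well in the middle (68 mm across) does not take the square bottle; a sponge fills the recess at y = -76 mm and stands 16 mm proud of the top
- sauce: bystander: brown round plastic sauce bottle with a white push dispenser, 66 mm across and 177 mm tall, its spout reaching 44 mm from the axis along its x; origin at the centre of its foot
- bowl_low: bystander: lower of two stacked white ceramic bowls, 132 mm across, 58 mm high; origin under its centre
- bowl_top: bystander: upper bowl, 112 mm across, 50 mm high, standing in the lower one; origin under its centre
- bamboo_lid: bystander: round bamboo lid lying flat, 156 mm across and 9 mm thick, with a knob on top reaching 34 mm; origin under its centre
Mind the look-alikes: they are no part of the job. Of the things like the part that bears cap_mid, leave any that is blue or green; of the rest the smaller one is meant.

How it is judged:
On the way, in this order (a step that is already met when the one before it is completed fails the run):
1. the bottle stands fully home in the square well, with its cap still locked on (horizontal distance between bottle_mid and square_well below 0.006 m and z of bottle_mid in the frame of square_well below 0.0445 m and angle between bottle_mid's own z axis and vertical below 0.08 rad and z of cap_mid in the frame of mouth below 0.002 m and distance between cap_mid and mouth below 0.015 m and angle between the x axis of cap_mid and the x axis of bottle_mid, either way round below 0.3 rad), for 0.2 s.
2. with the bottle in the well, the cap is twisted past its safety teeth while it is pushed down (horizontal distance between bottle_mid and square_well below 0.006 m and z of bottle_mid in the frame of square_well below 0.0445 m and horizontal distance between cap_mid and mouth below 0.006 m and angle between the x axis of cap_mid and the x axis of bottle_mid, either way round above 0.35 rad and z of cap_mid in the frame of mouth below -0.0055 m), for 0.05 s.
At the end, for the whole second after the job is handed in: The bottle stands home in the square well (within 6 mm of its centre, foot within 3.5 mm of the floor, within 4.5 degrees of upright, at rest); the cap is off and held still by the fingers alone, lower rim 20 to 100 mm above the mouth, within 30 mm sideways of it, within 17 degrees of upright (horizontal distance between bottle_mid and square_well below 0.006 m and z of bottle_mid in the frame of square_well below 0.0445 m and angle between bottle_mid's own z axis and vertical below 0.08 rad and linear speed of each of bottle, cap below 0.03 m/s and z of cap_mid in the frame of mouth between 0.0365 and 0.1165 m and horizontal distance between cap_mid and mouth below 0.03 m and angle between cap_mid's own z axis and vertical below 0.3 rad and contact force between cap and the fingers above 1 N and contact force between cap and bottle below 0.05 N); the arm keeps its last pose, push and grip.
It fails at once if the bottle is tipped more than 40 degrees (angle between bottle_mid's own z axis and vertical above 0.7 rad).
It fails at once if the bottle is dropped into the well (moves faster than 0.6 m/s over it) (horizontal distance between bottle_mid and square_well below 0.02 m and z of bottle_mid in the frame of square_well below 0.08 m and linear speed of bottle above 0.6 m/s).
It fails at once if the sauce bottle is shifted more than 25 mm or tipped (distance of sauce from where it was at the start of the episode above 0.025 m or angle between sauce's own z axis and vertical above 0.3 rad).
It fails at once if a bowl is shifted more than 25 mm (distance of any of bowl_low, bowl_top from where it was at the start of the episode above 0.025 m).
It fails at once if the bamboo lid is shifted more than 25 mm (distance of bamboo_lid from where it was at the start of the episode above 0.025 m).
It also fails if it takes over 58 s, if anything falls off the work surface, if the arm or the gripper's body presses on something with over 40 N, if the wrist force passes 120 N, or if a joint passes its speed limit or range.

## Working session

There is one attempt and no reset: what is moved stays moved. The work goes in short steps, Python scripts to look and compute and a tool call to move; the robot and the scene stay as the last step left them, time stands still between calls to the robot, and variables do not carry over. Pictures are saved under pics/ and viewed, at most 10 in all, crops included, and the job is handed in when it is done.

Besides the shell and the picture viewer there is one more tool, called after "Request:" as name([rows], argument=value, ...), one row to a line, values as JSON. jog_arm: Moves the arm, as the interface text tells. Its arguments: {"type":"object","properties":{"rows":{"type":"array","items":{"type":"object","properties":{"fingers":{"type":"number"},"x":{"type":"number"},"y":{"type":"number"},"z":{"type":"number"},"ax":{"type":"number"},"ay":{"type":"number"},"az":{"type":"number"}}}},"force":{"type":"number"}},"required":["rows"]}

```bash
mkdir -p pics; ls
cat > h.py <<'E'
import numpy as np, cv2
from station import bot
def cam(n):
    c=bot.read_camera(n); return c
def save(c,f): cv2.imwrite('pics/'+f,cv2.cvtColor(c['pixels'],cv2.COLOR_RGB2BGR))
def ray(c,u,v):
    f=240/np.tan(np.radians(c['vertical_fov'])/2)
    T=np.array(c['world_from_camera']); d=T[:3,:3]@np.array([(u-c['cx'])/f,(v-c['cy'])/f,1.]); return T[:3,3],d
def onz(c,u,v,z):
    o,d=ray(c,u,v); return o+d*(z-o[2])/d[2]
def proj(c,p):
    f=240/np.tan(np.radians(c['vertical_fov'])/2)
    T=np.array(c['world_from_camera']); q=T[:3,:3].T@(np.array(p)-T[:3,3]); return c['cx']+f*q[0]/q[2],c['cy']+f*q[1]/q[2]
def cross(c1,p1,c2,p2):
    o1,d1=ray(c1,*p1);o2,d2=ray(c2,*p2)
    s=np.linalg.lstsq(np.c_[d1,-d2],o2-o1,rcond=None)[0]
    a=o1+s[0]*d1;b=o2+s[1]*d2; return (a+b)/2,np.linalg.norm(a-b)
E
python3 - <<'E'
from h import *
import pickle
D={n:cam(n) for n in('scene','side','wrist')}
pickle.dump(D,open('d0.pkl','wb'))
for n in D: save(D[n],n+'0.png'); print(n,D[n]['vertical_fov'],np.round(D[n]['world_from_camera'],3).tolist())
o=bot.get_obs();print(o)
E
```

```text
pics
scene 53.02203339509766 [[0.307, 0.598, -0.74, 1.257], [0.952, -0.208, 0.226, -0.175], [-0.018, -0.774, -0.633, 0.693], [0.0, 0.0, 0.0, 1.0]]
side 53.36260497382818 [[-0.991, -0.083, 0.105, 0.484], [-0.134, 0.634, -0.761, 0.797], [-0.003, -0.768, -0.64, 0.747], [0.0, 0.0, 0.0, 1.0]]
wrist 66.34977541933225 [[0.425, 0.861, 0.279, 0.216], [0.905, -0.404, -0.133, 0.646], [-0.002, 0.309, -0.951, 0.372], [0.0, 0.0, 0.0, 1.0]]
{'t': 0.15, 'q': array([-1.24008971,  0.47762377,  0.02236777,  1.55624177, -0.01148582,
        1.10929881, -0.08308172]), 'joint_vel': array([-0.00223568, -0.00226121,  0.00060717, -0.00454976,  0.00038159,
        0.00134261, -0.00119511]), 'joint_torque': array([ 3.27128480e-03, -5.96922112e+01,  1.61043540e+00, -2.81492364e+01,
        1.26366620e-02,  6.58809644e-03, -4.49445196e-06]), 'eef_pos': array([0.28660311, 0.61061489, 0.23053303]), 'tool_rot': array([-9.59237743e-05,  2.17635770e-01,  9.76029790e-01, -7.15199398e-04]), 'contact_force': array([ 0.11979017, -1.25495634, -0.10079768]), 'torque': array([-0.02340761, -0.00766539, -0.00666699]), 'grasp_force': 0.0, 'gripper_width': 0.9990264232501493}
```

View pics/scene0.png

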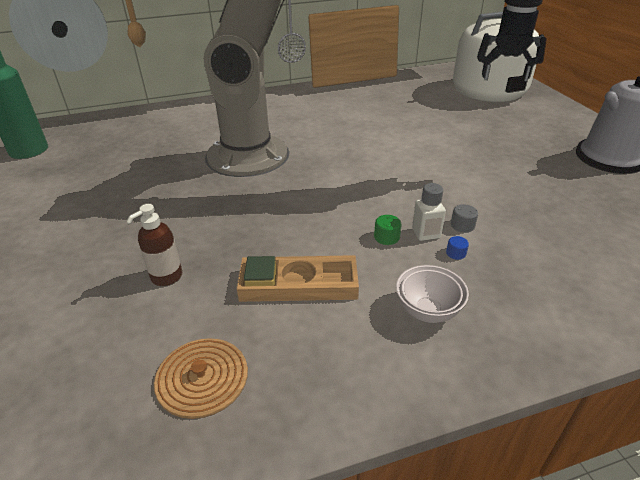

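View pics/side0.png

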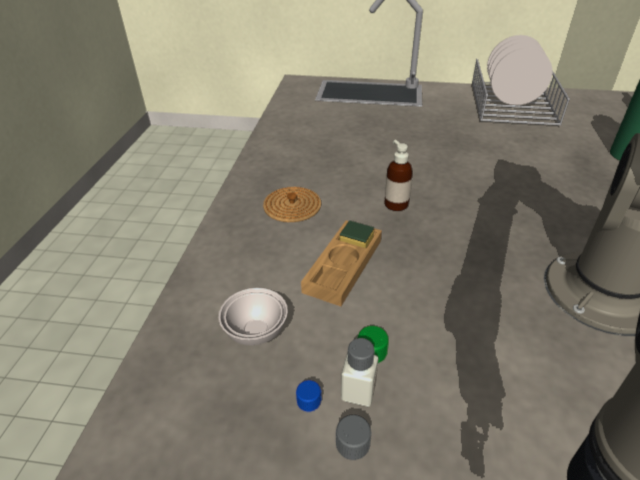

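The scene view shows the bottle at (429,220) with its grey cap at (432,193). The caddy is at (298,278), with the square well at its right end (338,270). The cap candidates are green (388,229), blue (457,248), loose grey (464,218) and the grey cap on the bottle (432,193). Green and blue are ruled out, and the smaller grey one should be the cap on the bottle. I'll confirm that in an enlarged crop.

Run:
```python
from h import *
import pickle
D=pickle.load(open('d0.pkl','rb'))
a=D['scene']['pixels'][175:305,232:482]; b=D['side']['pixels'][215:465,290:410]
A=cv2.resize(a,None,fx=2.2,fy=2.2,interpolation=cv2.INTER_CUBIC);B=cv2.resize(b,None,fx=2,fy=2,interpolation=cv2.INTER_CUBIC)
im=np.zeros((500,800,3),np.uint8);im[:A.shape[0],:A.shape[1]]=A;im[:500,555:795]=B
cv2.imwrite('pics/crop0.png',im[:,:,::-1])
# grey caps / white body masks
for n,(x0,y0,x1,y1) in dict(scene=(400,175,490,245),side=(325,325,390,465)).items():
    p=D[n]['pixels'].astype(int);sub=p[y0:y1,x0:x1];v=sub.mean(2);s=sub.max(2)-sub.min(2)
    hsv=cv2.cvtColor(D[n]['pixels'],cv2.COLOR_RGB2HSV)
    for nm,m in(('white',(v>165)),('dark',(v<105)&(s<25))):
        N,l,st,ce=cv2.connectedComponentsWithStats(m.astype(np.uint8))
        for i in range(1,N):
            if st[i,4]>60: print(n,nm,(st[i,:4]+[x0,y0,0,0]).tolist(),st[i,4],(ce[i]+[x0,y0]).round(1))
```

```text
scene white [425, 203, 21, 11] 90 [437.2 208.8]
scene dark [400, 180, 43, 26] 529 [424.2 191.5]
scene dark [400, 203, 39, 42] 524 [413.5 230.7]
scene dark [442, 207, 36, 29] 581 [458.6 224.3]
side white [342, 357, 35, 49] 1027 [357.5 384.4]
side dark [347, 332, 28, 38] 702 [360.  352.9]
side dark [336, 407, 36, 53] 1545 [353.6 433.1]
```

View pics/crop0.png

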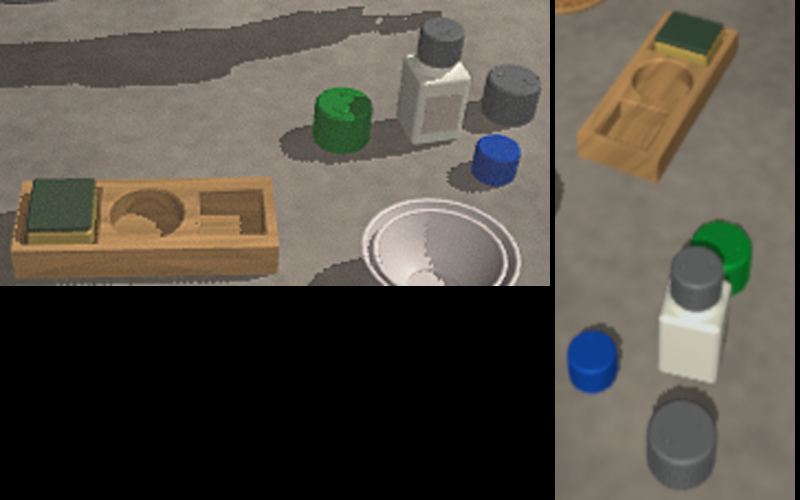

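The crop shows that the bottle's own cap is smaller and darker than the loose grey one, so it is the one meant. Next I measure the bottle and caddy.

Run:
```python
from h import *
import pickle
D=pickle.load(open('d0.pkl','rb'));S,T=D['scene'],D['side']
s=lambda x,y:(232+x/2.2,175+y/2.2)
t=lambda x,y:(290+(x-555)/2,215+y/2)
print('cap',onz(S,*s(441,30),.125),onz(T,*t(697,263),.125),cross(S,s(441,30),T,t(697,263)))
print('loose grey',onz(S,*s(511,77),.035)); print('green',onz(S,*s(343,100),.035)); print('blue',onz(S,*s(497,145),.02))
for n,c,P in(('S',S,[s(402,134),s(415,141),s(463,135)]),('T',T,[t(660,371),t(718,379)])):
    for p in P: print('foot',n,onz(c,*p,0).round(4))
for p in[(20,180),(272,178),(278,236),(14,243)]: print('caddyS',onz(S,*s(*p),.034).round(4))
for p in[(579,155),(658,178),(738,30)]: print('caddyT',onz(T,*t(*p),.034 if p[1]<160 else 0).round(4))
for p in[(200,193),(264,190),(266,236),(198,234)]: print('wellS',onz(S,*s(*p),.034).round(4))
def caddy_axis():
    pass
```

```text
cap [0.50813649 0.31367323 0.125     ] [0.50143521 0.31552802 0.125     ] (array([0.50274006, 0.31533033, 0.12263316]), np.float64(0.003611320689020587))
loose grey [0.49405456 0.41682677 0.035     ]
green [0.4727116  0.23369538 0.035     ]
blue [0.57324055 0.35619655 0.02      ]
foot S [0.5049 0.2888 0.    ]
foot S [0.5197 0.2961 0.    ]
foot S [0.5271 0.3474 0.    ]
foot T [0.527  0.3387 0.    ]
foot T [0.4764 0.3397 0.    ]
caddyS [ 0.4862 -0.1058  0.034 ]
caddyS [0.5615 0.1206 0.034 ]
caddyS [0.636  0.0971 0.034 ]
caddyS [ 0.5684 -0.127   0.034 ]
caddyT [0.6362 0.1242 0.034 ]
caddyT [0.555  0.1141 0.    ]
caddyT [ 0.4845 -0.1041  0.034 ]
wellS [0.5594 0.0497 0.034 ]
wellS [0.5749 0.1074 0.034 ]
wellS [0.6325 0.0871 0.034 ]
wellS [0.6105 0.0308 0.034 ]
```

Request:
jog_arm([
  {"x": -28,"y": -23,"z": -3,"fingers": 85},
  {"x": -28,"y": -23,"z": -3},
  {"x": -28,"y": -23,"z": -3},
  {"x": -28,"y": -23,"z": -3},
  {"x": -28,"y": -23,"z": -3},
  {"x": -28,"y": -23,"z": -3},
  {"x": -28,"y": -23,"z": -3},
  {"x": -28,"y": -23,"z": -3},
])

```text
invalid input
```

Request:
jog_arm([
  {"x": -28,"y": -23,"z": -3},
  {"x": -28,"y": -23,"z": -3},
  {"x": -28,"y": -23,"z": -3},
  {"x": -28,"y": -23,"z": -3},
  {"x": -28,"y": -23,"z": -3},
  {"x": -28,"y": -23,"z": -3},
  {"x": -28,"y": -23,"z": -3},
  {},
])

```text
invalid input
```

Run:
```python
from h import *
import pickle
c=cam('wrist');c['obs']=bot.get_obs();pickle.dump(c,open('w1.pkl','wb'));save(c,'w1.png')
o=c['obs'];print(o['t'],o['eef_pos'],o['tool_rot'],o['q'].round(2)); print(np.round(c['world_from_camera'],3).tolist())
for p in[(.59,.07,.034),(.504,.315,.125)]: print(proj(c,p))
```

```text
0.2 [0.28664638 0.61073065 0.23071089] [-6.65442187e-05  2.17623634e-01  9.76032604e-01 -5.52576327e-04] [-1.24  0.48  0.02  1.56 -0.01  1.11 -0.08]
[[0.425, 0.861, 0.279, 0.216], [0.905, -0.404, -0.133, 0.646], [-0.002, 0.309, -0.951, 0.372], [0.0, 0.0, 0.0, 1.0]]
(np.float64(52.28382281339475), np.float64(567.7234089331192))
(np.float64(136.12816764351348), np.float64(550.7873732315686))
```

View pics/w1.png

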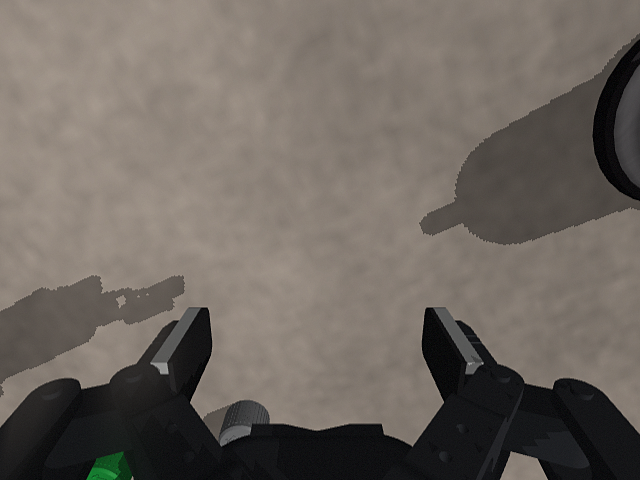

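Request:
jog_arm([
  {"x": -35,"y": -22,"z": -3,"ax": 0,"ay": 0,"az": 0,"fingers": 85},
  {"x": -35,"y": -22,"z": -3,"ax": 0,"ay": 0,"az": 0,"fingers": 85},
  {"x": -35,"y": -22,"z": -3,"ax": 0,"ay": 0,"az": 0,"fingers": 85},
  {"x": -35,"y": -22,"z": -3,"ax": 0,"ay": 0,"az": 0,"fingers": 85},
  {"x": -35,"y": -22,"z": -3,"ax": 0,"ay": 0,"az": 0,"fingers": 85},
  {"x": -35,"y": -22,"z": -3,"ax": 0,"ay": 0,"az": 0,"fingers": 85},
  {"x": -35,"y": -22,"z": -3,"ax": 0,"ay": 0,"az": 0,"fingers": 85},
  {"x": -35,"y": -22,"z": -3,"ax": 0,"ay": 0,"az": 0,"fingers": 85},
])

```text
t: 1.0
eef_pos: [0.4661, 0.3312, 0.2554]
tool_rot: [-0.0, 0.218, 0.976, 0.0]
contact_force: [0.4, 0.2, 0.5]
gripper_width: 0.996
grasp_force: 0.0
```

Request:
jog_arm([
  {"x": -35,"y": -22,"z": -3,"ax": 0,"ay": 0,"az": 0,"fingers": 85},
  {"x": -35,"y": -22,"z": -3,"ax": 0,"ay": 0,"az": 0,"fingers": 85},
  {"x": -35,"y": -22,"z": -3,"ax": 0,"ay": 0,"az": 0,"fingers": 85},
  {"x": -35,"y": -22,"z": -3,"ax": 0,"ay": 0,"az": 0,"fingers": 85},
  {"x": -35,"y": -22,"z": -3,"ax": 0,"ay": 0,"az": 0,"fingers": 85},
  {"x": -35,"y": -22,"z": -3,"ax": 0,"ay": 0,"az": 0,"fingers": 85},
  {"x": -20,"y": -15,"z": -3,"ax": 0,"ay": 0,"az": 0,"fingers": 85},
  {"x": 0,"y": 0,"z": 0,"ax": 0,"ay": 0,"az": 0,"fingers": 85},
])

```text
t: 1.8
eef_pos: [0.6129, 0.0965, 0.2766]
tool_rot: [0.001, 0.221, 0.975, -0.001]
contact_force: [0.0, 0.5, 0.8]
gripper_width: 0.995
grasp_force: 0.0
```

Run:
```python
from h import *
import pickle
c=cam('wrist');c['obs']=bot.get_obs();pickle.dump(c,open('w1.pkl','wb'));save(c,'w1b.png')
o=c['obs'];print(o['t'],o['eef_pos'],o['tool_rot'],o['q'].round(2)); print(np.round(c['world_from_camera'],3).tolist())
for p in[(.59,.07,.034),(.504,.315,.125)]: print(proj(c,p))
```

```text
1.85 [0.6118565  0.09959654 0.27625876] [ 1.88402120e-04  2.19638344e-01  9.75581288e-01 -3.34927093e-04] [-0.45  0.35  0.25  1.66 -0.09  1.15  0.95]
[[0.432, 0.858, 0.28, 0.542], [0.902, -0.41, -0.136, 0.132], [-0.002, 0.311, -0.95, 0.418], [0.0, 0.0, 0.0, 1.0]]
(np.float64(283.40121589165176), np.float64(188.62886593410462))
(np.float64(541.5044819563176), np.float64(-61.46578835891452))
```

View pics/w1b.png

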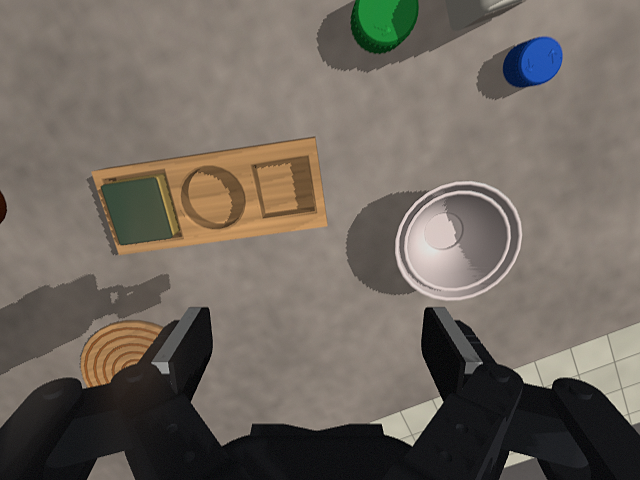

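The wrist view shows the caddy's top face at corners (93,171), (316,138), (327,227) and (114,254). The square well is centred near (284,188). The blue and green caps lie above it and the bowls are to the right.

```bash
python3 - <<'E'
from h import *
import pickle
c=pickle.load(open('w1.pkl','rb'))
hsv=cv2.cvtColor(c['pixels'],cv2.COLOR_RGB2HSV)
m=((hsv[...,0]<25)&(hsv[...,1]>75)&(hsv[...,2]>70)).astype(np.uint8); m[:100]=0;m[275:]=0;m[:,340:]=0;m[:,:80]=0
ct=max(cv2.findContours(m,cv2.RETR_EXTERNAL,cv2.CHAIN_APPROX_NONE)[0],key=cv2.contourArea)
for z in(.034,):
    P=np.array([onz(c,*p[0],z)[:2] for p in ct])
    h=cv2.convexHull(P.astype(np.float32)*1000)
    r=cv2.minAreaRect(h);print(r, len(ct)); print(cv2.boxPoints(r).round(1).tolist())
def lab(*ps):
    for p in ps: print(p,onz(c,*p,.034)[:2].round(4))
lab((93,171),(316,138),(327,227),(114,254)); print('well');lab((252,163),(308,155),(316,213),(261,219))
E
python3 - <<'E'
import cv2
im=cv2.imread('pics/w1b.png')[125:265,230:340]
cv2.imwrite('pics/c2.png',cv2.resize(im,None,fx=4,fy=4,interpolation=cv2.INTER_CUBIC))
E
```

```text
((566.5687866210938, -3.8342056274414062), (235.93597412109375, 95.09652709960938), 72.68086242675781) 601
[[486.1000061035156, -102.30000305175781], [576.7999877929688, -130.60000610351562], [647.0999755859375, 94.5999984741211], [556.2999877929688, 122.9000015258789]]
(93, 171) [ 0.4883 -0.1001]
(316, 138) [0.5584 0.1232]
(327, 227) [0.6479 0.0936]
(114, 254) [ 0.5738 -0.1343]
well
(252, 163) [0.5524 0.0529]
(308, 155) [0.57   0.1086]
(316, 213) [0.6286 0.0896]
(261, 219) [0.609 0.033]
```

View pics/c2.png

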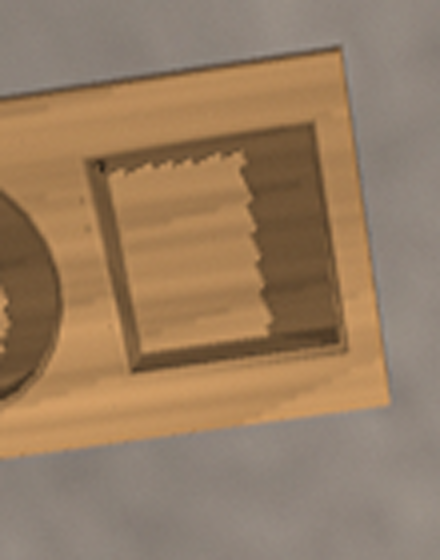

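Request:
jog_arm([
  {"x": 23,"y": 25,"z": -4,"ax": 0,"ay": 0,"az": 0,"fingers": 85},
  {"x": 23,"y": 25,"z": -4,"ax": 0,"ay": 0,"az": 0,"fingers": 85},
  {"x": 23,"y": 25,"z": -4,"ax": 0,"ay": 0,"az": 0,"fingers": 85},
  {"x": 23,"y": 25,"z": -4,"ax": 0,"ay": 0,"az": 0,"fingers": 85},
  {"x": 23,"y": 25,"z": -4,"ax": 0,"ay": 0,"az": 0,"fingers": 85},
  {"x": 23,"y": 25,"z": -4,"ax": 0,"ay": 0,"az": 0,"fingers": 85},
  {"x": 0,"y": 0,"z": 0,"ax": 0,"ay": 0,"az": 0,"fingers": 85},
  {"x": 0,"y": 0,"z": 0,"ax": 0,"ay": 0,"az": 0,"fingers": 85},
])

```text
t: 2.65
eef_pos: [0.5485, 0.2986, 0.3]
tool_rot: [-0.0, 0.216, 0.976, -0.0]
contact_force: [-0.8, -0.7, -0.2]
gripper_width: 0.998
grasp_force: 0.0
```

Run:
```python
from h import *
import pickle
c=cam('wrist');c['obs']=bot.get_obs();pickle.dump(c,open('w2.pkl','wb'));save(c,'w2.png')
o=c['obs'];print(o['t'],o['eef_pos'],o['tool_rot'],o['q'].round(2))
print(proj(c,(.504,.315,.125)),proj(c,(.504,.315,.08)))
```

```text
2.7 [0.54929445 0.29679939 0.29996968] [-2.03732053e-04  2.16901233e-01  9.76193478e-01 -3.28636087e-04] [-0.73  0.34  0.18  1.61 -0.06  1.2   0.59]
(np.float64(310.37603058427004), np.float64(159.10244265428648)) (np.float64(311.1494385748455), np.float64(154.34936081610417))
```

View pics/w2.png

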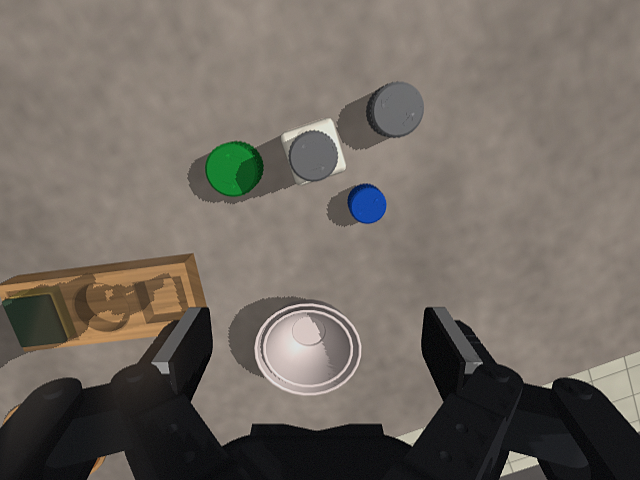

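The wrist view shows the bottle from above: its cap is at (314,155) and the white shoulder square has corners near (283,132), (332,120), (345,167) and (299,184). I'll measure its centre and heading.

Run:
```python
from h import *
import pickle
c=pickle.load(open('w2.pkl','rb'))
p=c['pixels'].astype(int)
m=((p.min(2)>165)).astype(np.uint8); m[:110]=0;m[195:]=0;m[:,:270]=0;m[:,355:]=0
P=np.argwhere(m)[:,::-1]; print(len(P),P.min(0),P.max(0))
W=np.array([onz(c,*q,.08)[:2] for q in P]);r=cv2.minAreaRect((W*1000).astype(np.float32));print('body',r)
g=(abs(p.mean(2)-95)<25)&(p.max(2)-p.min(2)<14); g[:128]=0;g[184:]=0;g[:,:288]=0;g[:,341:]=0
g=cv2.morphologyEx(g.astype(np.uint8),cv2.MORPH_OPEN,np.ones((5,5)))
N,l,st,ce=cv2.connectedComponentsWithStats(g);i=1+np.argmax(st[1:,4]);print(st[i],ce[i])
ct=cv2.findContours((l==i).astype(np.uint8),0,1)[0][0]; (x,y),R=cv2.minEnclosingCircle(ct);print('circ',x,y,R,onz(c,x,y,.125),2*R*.315/367, onz(c,*ce[i],.125))
```

```text
683 [283 119] [345 182]
body ((503.0635986328125, 319.2205810546875), (49.03880310058594, 50.45766067504883), 82.96322631835938)
[ 291  131   46   49 1828] [313.5273523  155.27242888]
circ 313.0630187988281 155.6277618408203 25.261547088623047 [0.50234823 0.31828418 0.125     ] 0.04336450862624665 [0.5022472  0.31876408 0.125     ]
```

Request:
jog_arm([
  {"x": 13,"y": 0,"z": 0,"ax": 0,"ay": 0,"az": 0,"fingers": 85},
  {"x": 13,"y": 0,"z": 20,"ax": 0,"ay": 0,"az": 0,"fingers": 85},
  {"x": 13,"y": 0,"z": 30,"ax": 0,"ay": 0,"az": 0,"fingers": 85},
  {"x": 13,"y": 0,"z": 30,"ax": 0,"ay": 0,"az": 0,"fingers": 85},
  {"x": 0,"y": 0,"z": 30,"ax": 0,"ay": 0,"az": 0,"fingers": 85},
  {"x": 0,"y": 0,"z": 25,"ax": 0,"ay": 0,"az": 0,"fingers": 85},
  {"x": 0,"y": 0,"z": 0,"ax": 0,"ay": 0,"az": 0,"fingers": 85},
  {"x": 0,"y": 0,"z": 0,"ax": 0,"ay": 0,"az": 0,"fingers": 85},
])

```text
t: 3.5
eef_pos: [0.5029, 0.3181, 0.1658]
tool_rot: [-0.0, 0.218, 0.976, -0.0]
contact_force: [-0.3, -0.1, 0.1]
gripper_width: 0.996
grasp_force: 0.0
```

Request:
jog_arm([
  {"x": 0,"y": 0,"z": 20,"ax": 0,"ay": 0,"az": 0,"fingers": 85},
  {"x": 0,"y": 0,"z": 20,"ax": 0,"ay": 0,"az": 0,"fingers": 85},
  {"x": 0,"y": 0,"z": 19,"ax": 0,"ay": 0,"az": 0,"fingers": 85},
  {"x": 0,"y": 0,"z": 18,"ax": 0,"ay": 0,"az": 0,"fingers": 85},
  {"x": 0,"y": 0,"z": 0,"ax": 0,"ay": 0,"az": 0,"fingers": 85},
  {"x": 0,"y": 0,"z": 0,"ax": 0,"ay": 0,"az": 0,"fingers": 60},
  {"x": 0,"y": 0,"z": 0,"ax": 0,"ay": 0,"az": 0,"fingers": 50},
  {"x": 0,"y": 0,"z": 0,"ax": 0,"ay": 0,"az": 0,"fingers": 44},
], force=30)

```text
t: 4.3
eef_pos: [0.5037, 0.319, 0.0898]
tool_rot: [0.001, 0.218, 0.976, 0.001]
contact_force: [-1.0, -0.5, -0.3]
gripper_width: 0.522
grasp_force: 0.2
```

Request:
jog_arm([
  {"x": 0,"y": 0,"z": 0,"ax": 0,"ay": 0,"az": 0,"fingers": 36},
  {"x": 0,"y": 0,"z": 0,"ax": 0,"ay": 0,"az": 0,"fingers": 30},
  {"x": 0,"y": 0,"z": 0,"ax": 0,"ay": 0,"az": 0,"fingers": 30},
  {"x": 0,"y": 0,"z": 0,"ax": 0,"ay": 0,"az": 0,"fingers": 30},
  {"x": 0,"y": 0,"z": 0,"ax": 0,"ay": 0,"az": 0,"fingers": 30},
  {"x": 0,"y": 0,"z": 0,"ax": 0,"ay": 0,"az": 0,"fingers": 30},
  {"x": 0,"y": 0,"z": 0,"ax": 0,"ay": 0,"az": 0,"fingers": 30},
  {"x": 0,"y": 0,"z": 0,"ax": 0,"ay": 0,"az": 0,"fingers": 30},
], force=70)

```text
t: 5.1
eef_pos: [0.5032, 0.3185, 0.0884]
tool_rot: [0.0, 0.218, 0.976, 0.0]
contact_force: [0.2, -1.5, 5.7]
gripper_width: 0.479
grasp_force: 70.0
```

Request:
jog_arm([
  {"x": 0,"y": 0,"z": -10,"ax": 0,"ay": 0,"az": 0,"fingers": 30},
  {"x": 0,"y": 0,"z": -20,"ax": 0,"ay": 0,"az": 0,"fingers": 30},
  {"x": 0,"y": 0,"z": -20,"ax": 0,"ay": 0,"az": 0,"fingers": 30},
  {"x": 0,"y": 0,"z": -20,"ax": 0,"ay": 0,"az": 0,"fingers": 30},
  {"x": 0,"y": 0,"z": -20,"ax": 0,"ay": 0,"az": 0,"fingers": 30},
  {"x": 0,"y": 0,"z": -5,"ax": 0,"ay": 0,"az": 0,"fingers": 30},
  {"x": -10,"y": -10,"z": 0,"ax": 0,"ay": 0,"az": 0,"fingers": 30},
  {"x": -15,"y": -15,"z": 0,"ax": 0,"ay": 0,"az": 0,"fingers": 30},
])

```text
t: 5.9
eef_pos: [0.5138, 0.2854, 0.182]
tool_rot: [-0.001, 0.216, 0.976, -0.0]
contact_force: [0.3, -1.0, -3.6]
gripper_width: 0.476
grasp_force: 72.4
```

Request:
jog_arm([
  {"x": -20,"y": -20,"z": 0,"ax": 0,"ay": 0,"az": 0,"fingers": 30},
  {"x": -22,"y": -22,"z": 0,"ax": 0,"ay": 0,"az": 0,"fingers": 30},
  {"x": -22,"y": -22,"z": 0,"ax": 0,"ay": 0,"az": 0,"fingers": 30},
  {"x": -22,"y": -22,"z": 0,"ax": 0,"ay": 0,"az": 0,"fingers": 30},
  {"x": -22,"y": -22,"z": 0,"ax": 0,"ay": 0,"az": 0,"fingers": 30},
  {"x": -22,"y": -22,"z": 0,"ax": 0,"ay": 0,"az": 0,"fingers": 30},
  {"x": -18,"y": -20,"z": 0,"ax": 0,"ay": 0,"az": 0,"fingers": 30},
  {"x": -10,"y": -11,"z": 0,"ax": 0,"ay": 0,"az": 0,"fingers": 30},
])

```text
t: 6.7
eef_pos: [0.589, 0.068, 0.1818]
tool_rot: [-0.001, 0.22, 0.976, -0.001]
contact_force: [0.8, -0.3, -3.1]
gripper_width: 0.478
grasp_force: 72.3
```

Request:
jog_arm([
  {"x": 0,"y": 0,"z": 0,"ax": 0,"ay": 0,"az": 3,"fingers": 30},
  {"x": 0,"y": 0,"z": 0,"ax": 0,"ay": 0,"az": 4,"fingers": 30},
  {"x": 0,"y": 0,"z": 0,"ax": 0,"ay": 0,"az": 3,"fingers": 30},
  {"x": 0,"y": 0,"z": 0,"ax": 0,"ay": 0,"az": 0,"fingers": 30},
  {"x": 0,"y": 0,"z": 0,"ax": 0,"ay": 0,"az": 0,"fingers": 30},
  {"x": 0,"y": 0,"z": 0,"ax": 0,"ay": 0,"az": 0,"fingers": 30},
  {"x": 0,"y": 0,"z": 0,"ax": 0,"ay": 0,"az": 0,"fingers": 30},
  {"x": 0,"y": 0,"z": 0,"ax": 0,"ay": 0,"az": 0,"fingers": 30},
])

```text
t: 7.5
eef_pos: [0.5895, 0.0724, 0.1833]
tool_rot: [-0.0, 0.302, 0.953, 0.0]
contact_force: [-0.2, -0.2, -2.9]
gripper_width: 0.48
grasp_force: 72.4
```

Run:
```python
from h import *
import pickle
D={n:cam(n) for n in('scene','side')}
pickle.dump(D,open('d3.pkl','wb'))
o=bot.get_obs();print(o['t'],o['eef_pos'],o['tool_rot'],o['contact_force'],o['q'].round(2))
e=o['eef_pos'];im=np.zeros((480,800,3),np.uint8)
for i,n in enumerate(D):
    u,v=proj(D[n],(e[0],e[1],.06));u,v=int(u),int(v);s=D[n]['pixels'][v-80:v+80,u-66:u+66];im[:,i*400:i*400+396]=cv2.resize(s,(396,480),interpolation=cv2.INTER_CUBIC);print(n,u,v)
cv2.imwrite('pics/c3.png',im[:,:,::-1])
```

```text
7.6 [0.58959205 0.07235902 0.18331789] [2.42150140e-05 3.01789227e-01 9.53374669e-01 3.98211495e-05] [ 0.70578395  0.58997983 -3.11351038] [-0.43  0.4   0.26  1.82 -0.12  0.94  0.84]
scene 338 260
side 327 268
```

View pics/c3.png

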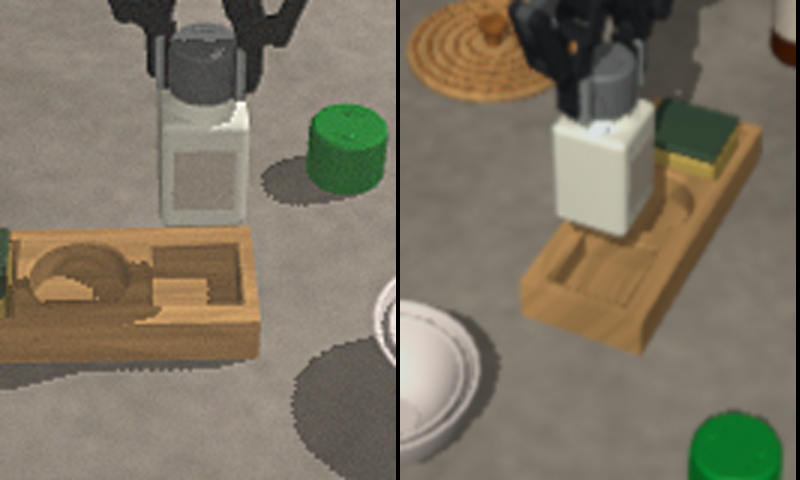

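The bottle hangs upright above the square well. Its foot corners are at crop (558,212) and (622,232) in the side view, and (163,224) and (243,222) in the scene view. Before lowering, I'll check foot position and heading.

Run:
```python
from h import *
import pickle
D=pickle.load(open('d3.pkl','rb'));z=.095
for n,u,v,P in(('scene',338,260,[(161,224),(245,222)]),('side',327,268,[(556,213),(622,233)])):
    i=0 if n=='scene' else 400
    W=[onz(D[n],u-66+(x-i)/3,v-80+y/3,z)[:2] for x,y in P]
    d=W[1]-W[0];print(n,np.round(W,4).tolist(),np.degrees(np.arctan2(d[1],d[0]))%90,np.linalg.norm(d))
    k=np.array([-d[1],d[0]])/np.linalg.norm(d);m=(W[0]+W[1])/2;print((m+.027*k).round(4),(m-.027*k).round(4))
```

```text
scene [[0.604, 0.0411], [0.6195, 0.0918]] 72.99393947462606 0.053033616811385256
[0.586  0.0743] [0.6376 0.0585]
side [[0.6179, 0.086], [0.5709, 0.0999]] 73.49608650261129 0.0489736393741118
[0.5867 0.0671] [0.602  0.1189]
```

Request:
jog_arm([
  {"x": -1.2,"y": -1.1,"z": 5,"ax": 0,"ay": 0,"az": 0,"fingers": 30},
  {"x": 0,"y": 0,"z": 10,"ax": 0,"ay": 0,"az": 0,"fingers": 30},
  {"x": 0,"y": 0,"z": 10,"ax": 0,"ay": 0,"az": 0,"fingers": 30},
  {"x": 0,"y": 0,"z": 10,"ax": 0,"ay": 0,"az": 0,"fingers": 30},
  {"x": 0,"y": 0,"z": 10,"ax": 0,"ay": 0,"az": 0,"fingers": 30},
  {"x": 0,"y": 0,"z": 6,"ax": 0,"ay": 0,"az": 0,"fingers": 30},
  {"x": 0,"y": 0,"z": 0,"ax": 0,"ay": 0,"az": 0,"fingers": 30},
  {"x": 0,"y": 0,"z": 0,"ax": 0,"ay": 0,"az": 0,"fingers": 30},
])

```text
t: 8.4
eef_pos: [0.5901, 0.0708, 0.1323]
tool_rot: [0.0, 0.302, 0.953, -0.0]
contact_force: [0.9, 0.7, -2.8]
gripper_width: 0.479
grasp_force: 72.3
```

Request:
jog_arm([
  {"x": 0,"y": 0,"z": 3,"ax": 0,"ay": 0,"az": 0,"fingers": 30},
  {"x": 0,"y": 0,"z": 3,"ax": 0,"ay": 0,"az": 0,"fingers": 30},
  {"x": 0,"y": 0,"z": 3,"ax": 0,"ay": 0,"az": 0,"fingers": 30},
  {"x": 0,"y": 0,"z": 3,"ax": 0,"ay": 0,"az": 0,"fingers": 30},
  {"x": 0,"y": 0,"z": 2,"ax": 0,"ay": 0,"az": 0,"fingers": 30},
  {"x": 0,"y": 0,"z": 2,"ax": 0,"ay": 0,"az": 0,"fingers": 30},
  {"x": 0,"y": 0,"z": 0,"ax": 0,"ay": 0,"az": 0,"fingers": 30},
  {"x": 0,"y": 0,"z": 0,"ax": 0,"ay": 0,"az": 0,"fingers": 30},
])

```text
t: 9.2
eef_pos: [0.59, 0.0708, 0.1163]
tool_rot: [-0.0, 0.302, 0.953, -0.0]
contact_force: [0.5, 0.2, -3.1]
gripper_width: 0.478
grasp_force: 72.3
```

Request:
jog_arm([
  {"x": 0,"y": 0,"z": 3,"ax": 0,"ay": 0,"az": 0,"fingers": 30},
  {"x": 0,"y": 0,"z": 3,"ax": 0,"ay": 0,"az": 0,"fingers": 30},
  {"x": 0,"y": 0,"z": 3,"ax": 0,"ay": 0,"az": 0,"fingers": 30},
  {"x": 0,"y": 0,"z": 3,"ax": 0,"ay": 0,"az": 0,"fingers": 30},
  {"x": 0,"y": 0,"z": 3,"ax": 0,"ay": 0,"az": 0,"fingers": 30},
  {"x": 0,"y": 0,"z": 2,"ax": 0,"ay": 0,"az": 0,"fingers": 30},
  {"x": 0,"y": 0,"z": 0,"ax": 0,"ay": 0,"az": 0,"fingers": 30},
  {"x": 0,"y": 0,"z": 0,"ax": 0,"ay": 0,"az": 0,"fingers": 30},
])

```text
t: 10.0
eef_pos: [0.59, 0.0708, 0.0993]
tool_rot: [0.0, 0.302, 0.953, 0.0]
contact_force: [-0.3, -0.5, -3.1]
gripper_width: 0.482
grasp_force: 72.3
```

Request:
jog_arm([
  {"x": 0,"y": 0,"z": 1,"ax": 0,"ay": 0,"az": 0,"fingers": 30},
  {"x": 0,"y": 0,"z": 1,"ax": 0,"ay": 0,"az": 0,"fingers": 30},
  {"x": 0,"y": 0,"z": 1,"ax": 0,"ay": 0,"az": 0,"fingers": 30},
  {"x": 0,"y": 0,"z": 0.5,"ax": 0,"ay": 0,"az": 0,"fingers": 30},
  {"x": 0,"y": 0,"z": 0,"ax": 0,"ay": 0,"az": 0,"fingers": 30},
  {"x": 0,"y": 0,"z": 0,"ax": 0,"ay": 0,"az": 0,"fingers": 30},
  {"x": 0,"y": 0,"z": 0,"ax": 0,"ay": 0,"az": 0,"fingers": 30},
  {"x": 0,"y": 0,"z": 0,"ax": 0,"ay": 0,"az": 0,"fingers": 30},
])

```text
t: 10.8
eef_pos: [0.5903, 0.0707, 0.0961]
tool_rot: [0.0, 0.302, 0.953, 0.0]
contact_force: [-0.1, -1.7, 4.8]
gripper_width: 0.48
grasp_force: 73.1
```

Request:
jog_arm([
  {"x": 0,"y": 0,"z": 1,"ax": 0,"ay": 0,"az": 0,"fingers": 30},
  {"x": 0,"y": 0,"z": 1,"ax": 0,"ay": 0,"az": 0,"fingers": 30},
  {"x": 0,"y": 0,"z": 1,"ax": 0,"ay": 0,"az": 0,"fingers": 30},
  {"x": 0,"y": 0,"z": 1,"ax": 0,"ay": 0,"az": 0,"fingers": 30},
  {"x": 0,"y": 0,"z": 1,"ax": 0,"ay": 0,"az": 0,"fingers": 30},
  {"x": 0,"y": 0,"z": 0.5,"ax": 0,"ay": 0,"az": 0,"fingers": 30},
  {"x": 0,"y": 0,"z": 0,"ax": 0,"ay": 0,"az": 0,"fingers": 30},
  {"x": 0,"y": 0,"z": 0,"ax": 0,"ay": 0,"az": 0,"fingers": 30},
], force=90)

```text
t: 11.6
eef_pos: [0.5905, 0.0703, 0.0918]
tool_rot: [0.001, 0.302, 0.953, 0.0]
contact_force: [-3.4, -3.3, 16.6]
gripper_width: 0.478
grasp_force: 91.1
```

Request:
jog_arm([
  {"x": 0,"y": 0,"z": 1,"ax": 0,"ay": 0,"az": 0,"fingers": 30},
  {"x": 0,"y": 0,"z": 0,"ax": 0,"ay": 0,"az": -4,"fingers": 30},
  {"x": 0,"y": 0,"z": 0,"ax": 0,"ay": 0,"az": -4,"fingers": 30},
  {"x": 0,"y": 0,"z": 0,"ax": 0,"ay": 0,"az": -4,"fingers": 30},
  {"x": 0,"y": 0,"z": 0,"ax": 0,"ay": 0,"az": -4,"fingers": 30},
  {"x": 0,"y": 0,"z": 0,"ax": 0,"ay": 0,"az": -5,"fingers": 30},
  {"x": 0,"y": 0,"z": 0,"ax": 0,"ay": 0,"az": -5,"fingers": 30},
  {"x": 0,"y": 0,"z": 0,"ax": 0,"ay": 0,"az": -5,"fingers": 30},
])

```text
t: 12.4
eef_pos: [0.5907, 0.0707, 0.0916]
tool_rot: [0.001, 0.035, 0.999, 0.0]
contact_force: [-4.8, -2.2, 21.8]
gripper_width: 0.476
grasp_force: 91.8
```

Run:
```python
from h import *
o=bot.get_obs();print(o['contact_force'].round(1),o['torque'].round(3),o['q'].round(2))
```

```text
[-4.8 -2.2 21.8] [-0.508  1.437 -0.077] [-0.29  0.51  0.09  1.87 -0.06  0.76  1.33]
```

Request:
jog_arm([
  {"x": 0,"y": 0,"z": 0,"ax": 0,"ay": 0,"az": -5,"fingers": 30},
  {"x": 0,"y": 0,"z": 0,"ax": 0,"ay": 0,"az": -5,"fingers": 30},
  {"x": 0,"y": 0,"z": 0,"ax": 0,"ay": 0,"az": -5,"fingers": 30},
  {"x": 0,"y": 0,"z": 0,"ax": 0,"ay": 0,"az": -5,"fingers": 30},
  {"x": 0,"y": 0,"z": 0,"ax": 0,"ay": 0,"az": -5,"fingers": 30},
  {"x": 0,"y": 0,"z": 0,"ax": 0,"ay": 0,"az": -5,"fingers": 30},
  {"x": 0,"y": 0,"z": 0,"ax": 0,"ay": 0,"az": -3,"fingers": 30},
  {"x": 0,"y": 0,"z": 0,"ax": 0,"ay": 0,"az": 0,"fingers": 30},
])

```text
t: 13.2
eef_pos: [0.5905, 0.071, 0.0916]
tool_rot: [0.001, -0.25, 0.968, 0.0]
contact_force: [-6.3, -1.3, 21.9]
gripper_width: 0.477
grasp_force: 91.8
```

Request:
jog_arm([
  {"x": 0,"y": 0,"z": -2,"ax": 0,"ay": 0,"az": 0,"fingers": 30},
  {"x": 0,"y": 0,"z": -2,"ax": 0,"ay": 0,"az": 0,"fingers": 30},
  {"x": 0,"y": 0,"z": -2,"ax": 0,"ay": 0,"az": 0,"fingers": 30},
  {"x": 0,"y": 0,"z": -2,"ax": 0,"ay": 0,"az": 0,"fingers": 30},
  {"x": 0,"y": 0,"z": -3,"ax": 0,"ay": 0,"az": 0,"fingers": 30},
  {"x": 0,"y": 0,"z": -3,"ax": 0,"ay": 0,"az": 0,"fingers": 30},
  {"x": 0,"y": 0,"z": -3,"ax": 0,"ay": 0,"az": 0,"fingers": 30},
  {"x": 0,"y": 0,"z": 0,"ax": 0,"ay": 0,"az": 0,"fingers": 30},
])

```text
t: 14.0
eef_pos: [0.5898, 0.071, 0.1064]
tool_rot: [-0.0, -0.249, 0.968, 0.0]
contact_force: [0.9, 0.4, -0.2]
gripper_width: 0.472
grasp_force: 90.5
```

Run:
```python
from h import *
D={n:cam(n) for n in('scene','side')}
o=bot.get_obs();e=o['eef_pos'];print(e,o['contact_force'].round(1),o['torque'].round(3),o['q'].round(2))
im=np.zeros((480,800,3),np.uint8)
for i,n in enumerate(D):
    u,v=proj(D[n],(e[0],e[1],.09));u,v=int(u),int(v);s=D[n]['pixels'][v-80:v+80,u-66:u+66];im[:,i*400:i*400+396]=cv2.resize(s,(396,480),interpolation=cv2.INTER_CUBIC)
cv2.imwrite('pics/c4.png',im[:,:,::-1])
```

```text
[0.58970136 0.070937   0.10609352] [-0.4 -0.1 -1.1] [-0.021 -0.006 -0.044] [-0.18  0.49 -0.06  1.86  0.04  0.8   1.82]
```

View pics/c4.png

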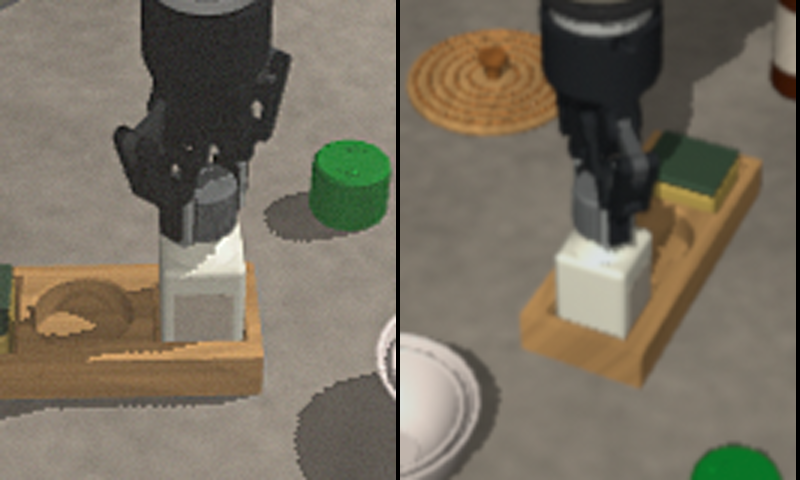

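The bottle is home in the well and the weight on the wrist shows the cap is free. I lift it to about 5 cm above the mouth.

Request:
jog_arm([
  {"x": 0,"y": 0,"z": -5,"ax": 0,"ay": 0,"az": 0,"fingers": 30},
  {"x": 0,"y": 0,"z": -10,"ax": 0,"ay": 0,"az": 0,"fingers": 30},
  {"x": 0,"y": 0,"z": -15,"ax": 0,"ay": 0,"az": 0,"fingers": 30},
  {"x": 0,"y": 0,"z": -15,"ax": 0,"ay": 0,"az": 0,"fingers": 30},
  {"x": 0,"y": 0,"z": -10,"ax": 0,"ay": 0,"az": 0,"fingers": 30},
  {"x": 0,"y": 0,"z": -5,"ax": 0,"ay": 0,"az": 0,"fingers": 30},
  {"x": 0,"y": 0,"z": 0,"ax": 0,"ay": 0,"az": 0,"fingers": 30},
  {"x": 0,"y": 0,"z": 0,"ax": 0,"ay": 0,"az": 0,"fingers": 30},
])

```text
t: 14.9
eef_pos: [0.5897, 0.0708, 0.1661]
tool_rot: [-0.0, -0.249, 0.968, 0.0]
contact_force: [-0.5, 0.0, -0.4]
gripper_width: 0.475
grasp_force: 90.5
```

Request:
jog_arm([
  {"x": 0,"y": 0,"z": 0,"ax": 0,"ay": 0,"az": 0,"fingers": 30},
  {"x": 0,"y": 0,"z": 0,"ax": 0,"ay": 0,"az": 0,"fingers": 30},
  {"x": 0,"y": 0,"z": 0,"ax": 0,"ay": 0,"az": 0,"fingers": 30},
  {"x": 0,"y": 0,"z": 0,"ax": 0,"ay": 0,"az": 0,"fingers": 30},
  {"x": 0,"y": 0,"z": 0,"ax": 0,"ay": 0,"az": 0,"fingers": 30},
  {"x": 0,"y": 0,"z": 0,"ax": 0,"ay": 0,"az": 0,"fingers": 30},
  {"x": 0,"y": 0,"z": 0,"ax": 0,"ay": 0,"az": 0,"fingers": 30},
  {"x": 0,"y": 0,"z": 0,"ax": 0,"ay": 0,"az": 0,"fingers": 30},
])

```text
t: 15.7
eef_pos: [0.59, 0.0708, 0.1663]
tool_rot: [0.0, -0.249, 0.968, 0.0]
contact_force: [0.1, -0.1, -0.1]
gripper_width: 0.476
grasp_force: 90.5
```

Run:
```python
from h import *
D={n:cam(n) for n in('scene','side')}
o=bot.get_obs();e=o['eef_pos'];print(e,o['contact_force'].round(1))
im=np.zeros((480,800,3),np.uint8)
for i,n in enumerate(D):
    u,v=proj(D[n],(e[0],e[1],.11));u,v=int(u),int(v);s=D[n]['pixels'][v-80:v+80,u-66:u+66];im[:,i*400:i*400+396]=cv2.resize(s,(396,480),interpolation=cv2.INTER_CUBIC)
cv2.imwrite('pics/c5.png',im[:,:,::-1])
```

```text
[0.58993085 0.07077873 0.16628152] [-0.5 -0.8 -0.6]
```

View pics/c5.png

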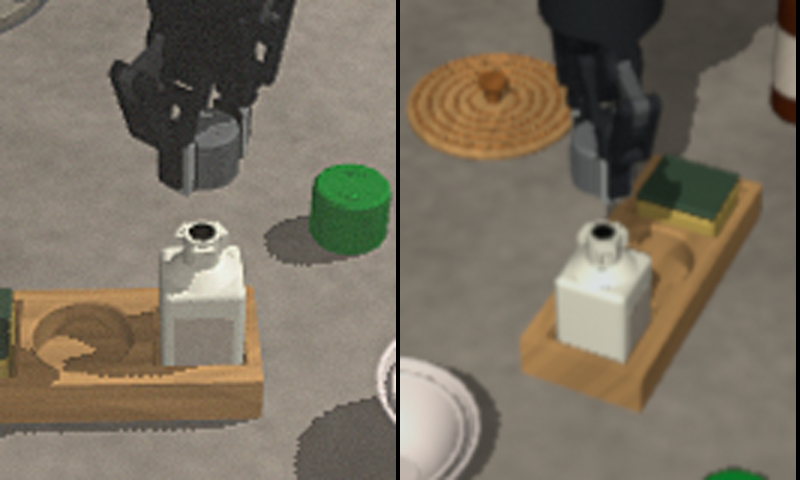

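The open bottle stands in the well, with its mouth at crop (203,232) in the scene half and (602,232) in the side half. The cap is held upright straight above it.

```bash
python3 -c "
from station import bot
print(bot.hand_in())"
```

```text
the job is handed in; nothing more can be done
None
```

The bottle is home in its square well and its cap is off, held upright about 5 cm above the open mouth; the job was handed in at about 16 s, and no verdict came back.

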